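# Scoop finishing-media pieces out of the gated shelf bay into the sample tub

### The job

Swing the perforated gate wide open, then scoop the green media pieces out of the shelf bay with the steel hand scoop and tip at least three of them into the white sample tub, then lay the scoop flat on its black mat again, its pan on the mat. Do not touch the pieces with the gripper, and leave no piece anywhere but in the tub or the bay; do not shove or tip the tub or disturb the elbow, reamer, light guide and cutters.

Things in the scene. Friction and masses are not known exactly. Their poses are not given: they have to be found in the camera images.
- shelf: fixed blue enamelled steel shelf plate, 150 (x) by 236 (y) by 10 mm, on the work surface; origin: centre of its underside, so its floor is z = 10 mm in its frame. In its middle is the gated bay, open towards the robot (-x); on each side a pocket (|y| 44 to 115 mm) with a rim 18 mm high (top z = 28 mm), where bystanders lie. Back wall top z = 50 mm.
- bay (a point): middle of the bay's mouth, on the floor, at (-75, 0, 10) mm in the shelf's frame. Seen in the shelf's frame, the bay has 3 mm side walls with inner faces at y = +-41 mm and tops at z = 45 mm; its floor is flat from x = -75 mm to x = 55 mm, the foot of a steep smooth steel back plate that leans away from upright by 20 degrees, up to z = 49 mm.
- gate (a joint): swing angle of the perforated blue gate across the bay's mouth, rad: 0 closed (along the shelf's y), grows as it swings out towards the robot, 1.57 = square to the shelf's front, stop at 2.2; its stiff hinge stays where left. Upright hinge axis at x = -79 mm, y = +42.5 mm in the shelf's frame. Panel 3 mm thick, 84 mm long, z 14 to 50 mm in the shelf's frame; starts ajar, unlatched.
- gate_stub (a point): middle of the yellow upright thumb post, 12 mm diameter, 30 mm tall (z 50 to 80 mm), standing on the gate's top edge 76 mm from the hinge axis; grip or hook it to swing the gate
- gate_hinge (a point): point on the gate's hinge axis at the height of gate_stub (z = 70 mm)
- mat: fixed black rubber mat 190 (x) by 120 (y) by 4 mm where the scoop lives; origin: centre of its underside
- tub: loose white square sample tub, outside 120 by 120 by 55 mm, walls and floor 4 mm, open on top, 350 g; origin: centre of its underside
- scoop: loose steel hand scoop with orange handle, 220 g; origin: under the pan, x to the open nose, z up. Pan floor 2 mm thick, x = -45 to +40 mm (nose edge), 72 mm wide (68 inside); sides 26 mm high, 13 mm on the front 25 mm; back wall 30 mm. Straight bar handle, 16 (y) by 20 mm, from (-55, 0, 14) mm leaning back 30 degrees from upright to its end at (-97, 0, 88) mm.
- scoop_grip (a point): point on the handle's axis, 58 mm up the bar: (-84, 0, 64) mm in the scoop's frame; grip across the bar's 16 mm width (the scoop's y)
- piece0: loose moulded green finishing-media piece, a squat cylinder 22 mm across and 17 mm high with broad bevels (flat ends 12 mm across), 13 g, slippery; starts standing on the shelf floor in the bay. Origin: centre of its underside (turns with it); all four are alike.
- piece1: loose moulded green finishing-media piece, a squat cylinder 22 mm across and 17 mm high with broad bevels (flat ends 12 mm across), 13 g, slippery; starts standing on the shelf floor in the bay. Origin: centre of its underside (turns with it); all four are alike.
- piece2: loose moulded green finishing-media piece, a squat cylinder 22 mm across and 17 mm high with broad bevels (flat ends 12 mm across), 13 g, slippery; starts standing on the shelf floor in the bay. Origin: centre of its underside (turns with it); all four are alike.
- piece3: loose moulded green finishing-media piece, a squat cylinder 22 mm across and 17 mm high with broad bevels (flat ends 12 mm across), 13 g, slippery; starts standing on the shelf floor in the bay. Origin: centre of its underside (turns with it); all four are alike.
- elbow: bystander: loose white PVC pipe elbow, 32 mm diameter, 56 mm high, standing on the work surface before the shelf, to the right (-y) of the bay's mouth; one leg points to its -y, reaching 38 mm; origin: centre of its underside
- reamer: bystander: loose steel hand reamer, 110 by 12 mm, lying along its x in the shelf's right (-y) pocket; origin: centre of its underside
- light_guide: bystander: loose clear acrylic light guide, 80 by 12 by 16 mm, lying in the right pocket; origin: centre of its underside
- cutters: bystander: loose red-handled flush cutters, about 112 by 44 by 12 mm, lying along x in the left (+y) pocket; origin: centre of the underside
Not all that is in view belongs to the job. There is more than one size of the mat; the one meant has the size given above.

How it is judged:
By the outcome, as a careful person would: the job done as asked, in the order asked, and still so for the second after the job is handed in, with the robot touching nothing.
It also fails if it takes over 72 s, if anything falls off the work surface, if the arm or the gripper's body presses on something with over 40 N, if the wrist force passes 120 N, or if a joint passes its speed limit or range.

### The arm

A 6-joint arm with a two-finger parallel gripper is mounted at the origin on the work surface. World frame = base frame: x ahead of the robot, y to its left, z up, the work surface at z = 0. Lengths are in m, angles in rad, forces in N, time in s.
With the tool pointing down it reaches from about 0.25 to 0.775 m from the base axis. Payload 4 kg.
Tool frame: the origin (TCP) lies at the very end of the fingers, on their centre line; the grasp point (between the pads) lies 19 mm behind it (pinch_z is the distance from the TCP to the grasp point, in m); z points along the fingers, y is the line along which they close (so a half turn about z gives the same grasp; the last joint's range is limited). The gripper opens to 94 mm and grips with 3 to 60 N. Pads are 16 mm wide; open, the fingers measure 119 mm over their backs; the gripper's body (75 mm by 177 mm) begins 78 mm behind the grasp point.
Start: joints at [1.155, 0.087, 1.371, -0, 1.684, -0.103], TCP at [0.169, 0.523, 0.206] pointing down, gripper open.
Joint ranges: [-3.1, 3.1], [-0.76, 2.03], [0.27, 2.55], [-1.08, 4.22], [0.17, 2.65], [-2.57, 2.57]. Speed limits (rad/s): [2.79, 2.79, 3.14, 3.14, 3.14, 3.14].

### API

Orientations are given as a unit quaternion [x, y, z, w].
In Python, from plant import get_state, grab_frame, hand_in, pinch_z gives the robot as it stands.
- The arm moves only by the tool apply_moves, never from a script. Its argument "increments" is a list of rows, each a list of 7 numbers: the turn, a rotation vector about the world's x, y, z in degrees, then the shift along the world's x, y, z in m, then the opening in per cent of the stroke, from 0 (shut) to 100 (fully open). A call has 1 to 8 rows; each row is the pose to reach, as a shift and turn from the pose commanded when the call began; what a row does not reach only later rows make up. A row lasts 1/8 s, in which the tool goes at most 62.5 mm and 10.7 degrees, less where a joint would pass 70% of its speed; a pose out of reach is approached as far as the arm can. A call with a gripper value outside its range is refused whole. The fingers move at their own pace and stop on an object; "newtons" is the grip in N (left out, the last holds). Time passes only in rows, so rows that repeat a pose let the fingers close. It gives the time, the measured TCP pose, the force, the opening and the grip force at its end, in the units of the state.
- get_state(): the state, without advancing time (a new reading comes with each control period).
- grab_frame(name): name is "scene" or "top"; returns a dict with "image" (384x512x3 uint8, blue, green, red), "camera_matrix" (3x3 intrinsics, pixels), "T" (4x4, takes a point from camera to world coordinates). Camera axes: x right, y down, z forward; pixel columns grow to the right and rows downward; lengths in m; the calibration is good to about 2 mm. A picture is of the moment at which its call begins. There is no depth.
- hand_in(): hands the job in; it is judged then, once.
The state is a dict: "time": time; "joint_positions": joint angles; "qvel": joint speeds; "tau": joint torques, N m; "ee_pos": TCP position; "tcp_rot": TCP orientation; "contact_force": force on the tool from outside, world axes, zero at the start; "ft_torque": the same for the moment, N m; "finger_gap": opening from 0.0 (shut) to 1.0 (fully open); "gripper_force": force on a finger pad.
Only numpy, scipy, OpenCV 4.12 (cv2) and the standard library are available. Lean on these libraries where they do the work, as an engineer would, in place of code of your own. Each camera call takes 0.05 s, during which the arm holds its last target. There are 200 camera calls.

## Working session

There is one attempt and no reset: what is moved stays moved. The work goes in short steps, Python scripts to look and compute and a tool call to move; the robot and the scene stay as the last step left them, time stands still between calls to the robot, and variables do not carry over. Pictures are saved under pics/ and viewed, at most 10 in all, crops included, and the job is handed in when it is done.

Besides the shell and the picture viewer there is one more tool, called after "Request:" as name(argument=value, ...), one argument or row to a line, values as JSON. apply_moves: Moves the arm, as the interface text tells. Its arguments: {"type":"object","properties":{"increments":{"type":"array"},"newtons":{"type":"number"}},"required":["increments"]}

```bash
mkdir -p pics; ls
cat > h.py <<'E'
import numpy as np, cv2
from plant import get_state, grab_frame, hand_in, pinch_z
def snap(n,tag):
    f=grab_frame(n); cv2.imwrite(f'pics/{tag}.png',f['image']); np.savez(f'pics/{tag}.npz',K=f['camera_matrix'],T=f['T'],im=f['image']); return f
def load(tag):
    d=np.load(f'pics/{tag}.npz'); return dict(camera_matrix=d['K'],T=d['T'],image=d['im'])
def ray(f,p):
    d=f['T'][:3,:3]@np.linalg.inv(f['camera_matrix'])@np.array([p[0],p[1],1.]); return f['T'][:3,3],d
def onz(f,p,z):
    o,d=ray(f,p); return o+d*(z-o[2])/d[2]
def tri(f,p,g,q):
    o,d=ray(f,p);o2,d2=ray(g,q); s=np.linalg.lstsq(np.c_[d,-d2],o2-o,rcond=None)[0]
    a,b=o+s[0]*d,o2+s[1]*d2; return (a+b)/2,np.linalg.norm(a-b)
def proj(f,P):
    c=f['T'][:3,:3].T@(np.asarray(P)-f['T'][:3,3]); u=f['camera_matrix']@c; return u[:2]/u[2]
E
python3 - <<'E'
from h import *
a=snap('scene','s0');b=snap('top','t0')
print(pinch_z, get_state()); 
for f in(a,b): print(f['camera_matrix'].round(1).tolist(),f['T'].round(3).tolist())
E
```

```text
pics
0.0188 {'time': 0.1, 'joint_positions': array([ 1.15489129e+00,  8.78807228e-02,  1.37204154e+00, -6.03126214e-06,
        1.68361512e+00, -1.03111177e-01]), 'qvel': array([-0.00252116, -0.0020519 , -0.00524708,  0.00059593, -0.00180486,
       -0.00020808]), 'tau': array([ 1.98138259e-03, -3.41255128e+01, -3.03300798e+01,  7.21106795e-02,
        3.04988748e-02, -1.11376605e-04]), 'ee_pos': array([0.16906286, 0.52286862, 0.20445267]), 'tcp_rot': array([ 1.55760390e-01,  9.87794389e-01, -9.40578151e-04, -2.46618101e-04]), 'contact_force': array([ 0.0187932 , -0.20366028,  0.38220833]), 'ft_torque': array([ 0.01546616, -0.0211309 ,  0.01575863]), 'gripper_force': 0.0, 'finger_gap': 0.9981523457609895}
[[362.5, 0.0, 255.8], [0.0, 362.5, 191.4], [0.0, 0.0, 1.0]] [[-0.281, 0.694, -0.663, 1.065], [0.96, 0.193, -0.204, 0.134], [-0.014, -0.694, -0.72, 0.745], [0.0, 0.0, 0.0, 1.0]]
[[407.2, 0.0, 256.9], [0.0, 407.2, 188.1], [0.0, 0.0, 1.0]] [[-0.009, -0.994, 0.105, 0.33], [-1.0, 0.011, 0.015, -0.067], [-0.016, -0.105, -0.994, 1.214], [0.0, 0.0, 0.0, 1.0]]
```

View pics/s0.png

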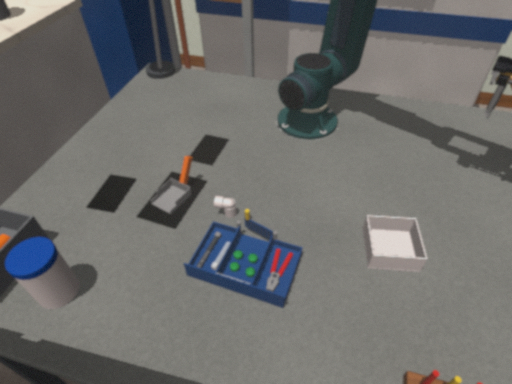

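View pics/t0.png

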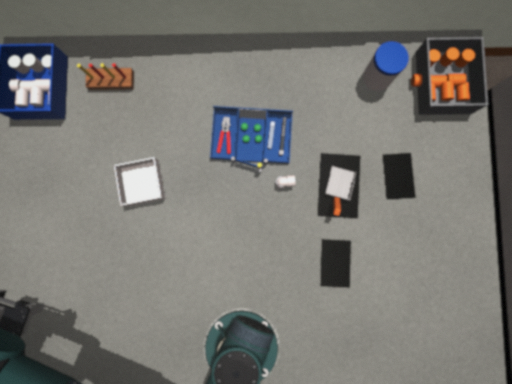

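Top view: the shelf is at (251,135), with green pieces around (251,132), the gate and yellow stub near (260,166) and the elbow at (286,182). The tub is at (139,183). Candidates for the mat are (340,185), (399,176) and (336,263); the one at (340,185) is the largest and has the scoop on it. Orange things are the scoop handle at (337,207) and the bin parts at (450,85); I choose the handle at (337,207). Blue things are the shelf at (251,135), the left bin at (33,80) and the lid at (391,57).

Run:
```python
from h import *
a=load('s0');b=load('t0')
A=a['image'];B=b['image']
def r(im,x0,x1,y0,y1,w,h): return cv2.resize(im[y0:y1,x0:x1],(w,h),interpolation=cv2.INTER_CUBIC)
top=np.hstack([r(B,200,300,100,175,400,300),r(B,300,400,145,220,400,300)])
bot=np.hstack([r(A,180,310,205,302,400,300),r(A,130,240,145,228,400,300)])
cv2.imwrite('pics/c0.png',np.vstack([top,bot]))
def blobs(im,lo,hi,roi,mn=3):
    m=cv2.inRange(cv2.cvtColor(im,cv2.COLOR_BGR2HSV),lo,hi);x0,x1,y0,y1=roi;k=np.zeros_like(m);k[y0:y1,x0:x1]=m[y0:y1,x0:x1]
    n,_,s,c=cv2.connectedComponentsWithStats(k)
    return [(c[i].round(1).tolist(),int(s[i,4])) for i in range(1,n) if s[i,4]>=mn],k
RT=(200,370,95,225);RS=(130,310,145,305)
for nm,lo,hi in[('green',(45,120,50),(80,255,255)),('yel',(20,120,90),(33,255,255)),('orange',(5,130,90),(16,255,255))]:
    print(nm,'top',blobs(B,lo,hi,RT)[0],'scene',blobs(A,lo,hi,RS)[0])
for im,nm,roi,f in((B,'T',RT,b),(A,'S',RS,a)):
    _,m=blobs(im,(105,120,30),(125,255,255),roi); c=max(cv2.findContours(cv2.morphologyEx(m,cv2.MORPH_CLOSE,np.ones((5,5))),0,2)[0],key=cv2.contourArea)
    print(nm,'shelf',cv2.approxPolyDP(c,3,True)[:,0].tolist(),cv2.minAreaRect(c))
# mats
g=B.max(2); m=(g<45).astype(np.uint8)*255; m[:145]=0;m[300:]=0;m[:,:310]=0;m[:,420:]=0
for c in cv2.findContours(m,0,2)[0]:
    if cv2.contourArea(c)>300: print('mat',cv2.minAreaRect(c),[onz(b,p,.004).round(3)[:2].tolist() for p in cv2.boxPoints(cv2.minAreaRect(c))])
# tub
m=(B.min(2)>110).astype(np.uint8)*255; m[:145]=0;m[220:]=0;m[:,:100]=0;m[:,180:]=0
c=max(cv2.findContours(m,0,2)[0],key=cv2.contourArea);print('tub',cv2.minAreaRect(c),[onz(b,p,.055).round(3)[:2].tolist() for p in cv2.boxPoints(cv2.minAreaRect(c))])
```

```text
green top [([243.9, 126.1], 36), ([256.9, 127.3], 34), ([257.8, 138.3], 33), ([245.5, 138.5], 32)] scene [([237.6, 254.3], 61), ([252.4, 257.7], 59), ([234.1, 266.2], 63), ([249.9, 271.3], 61)]
yel top [([259.1, 164.6], 11)] scene [([246.7, 213.5], 37)]
orange top [([336.9, 206.3], 131)] scene [([184.9, 169.3], 201)]
T shelf [[215, 113], [212, 157], [287, 162], [290, 115], [271, 111], [265, 119], [239, 118], [237, 111]] ((250.5, 136.5), (51.0, 79.0), 90.0)
S shelf [[214, 224], [192, 263], [186, 265], [188, 273], [281, 304], [300, 248], [272, 241], [270, 233], [270, 241], [239, 235], [238, 229]] ((243.4111328125, 258.34014892578125), (104.52664184570312, 65.02922821044922), 18.657888412475586)
mat ((334.9999694824219, 263.0), (43.99999237060547, 25.999996185302734), 90.0) [[0.3, -0.239], [0.3, -0.316], [0.173, -0.311], [0.173, -0.236]]
mat ((338.540283203125, 185.70669555664062), (36.492618560791016, 60.13155746459961), 4.23639440536499) [[0.379, -0.23], [0.559, -0.248], [0.549, -0.357], [0.37, -0.337]]
mat ((398.54229736328125, 175.73545837402344), (42.88165283203125, 26.5086612701416), 85.03025817871094) [[0.553, -0.43], [0.559, -0.509], [0.43, -0.514], [0.424, -0.436]]
tub ((139.5, 182.0), (74.0, 79.0), 90.0) [[0.585, 0.406], [0.582, 0.175], [0.367, 0.173], [0.369, 0.399]]
```

View pics/c0.png

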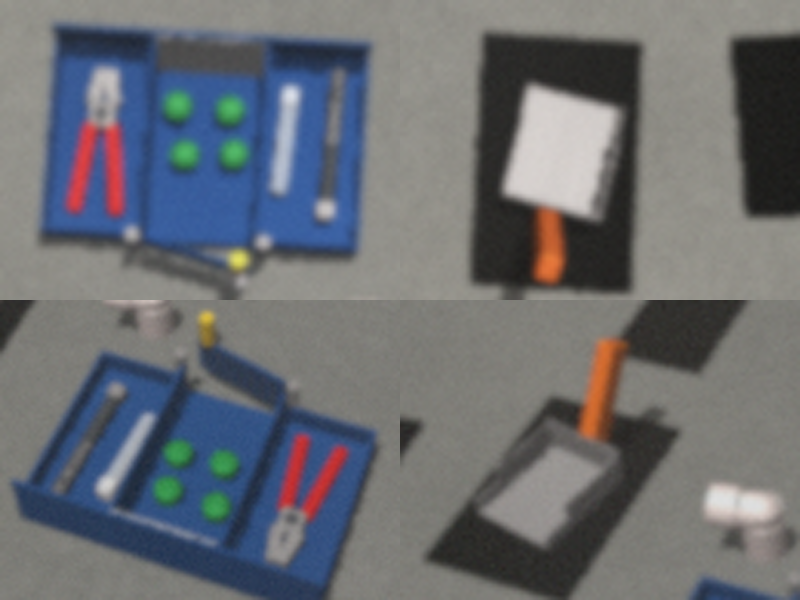

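Crop (top half from the top view, 4x; lower half from the scene view): the pan on the big black mat has its nose corners at top-view px (331.8,166.3) and (356.3,171.8). Its back corners are at (325,193.3) and (350,200), and the orange bar is at (337,206). The yellow stub is at (259,164.6). The shelf corners are at (210.5,158.8), (288.8,163.3), (213.8,106.3) and (292.5,110.8). The choice is confirmed.

```bash
cat > m.py <<'E'
from h import *
from scipy.optimize import least_squares
a=load('s0');b=load('t0');A=a['image'];B=b['image']
def S1(p): return (180+p[0]/3.077,205+(p[1]-300)/3.093)
def S2(p): return (130+(p[0]-400)/3.636,145+(p[1]-300)/3.614)
def T1(p): return (200+p[0]/4,100+p[1]/4)
def T2(p): return (300+(p[0]-400)/4,145+p[1]/4)
def fitpose(obs,x0):
    # obs (cam,pixel,local point) -> world x,y,yaw
    def f(v):
        c,s=np.cos(v[2]),np.sin(v[2]);r=[]
        for cam,p,l in obs: r+=list(proj(cam,[v[0]+c*l[0]-s*l[1],v[1]+s*l[0]+c*l[1],l[2]])-p)
        return np.array(r)
    q=least_squares(f,x0,loss='soft_l1'); return q.x,f(q.x).reshape(-1,2).round(1).tolist()
E
python3 - <<'E'
from m import *
obs=[(b,T1((42,235)),(-.075,.118,.028)),(b,T1((355,253)),(-.075,-.118,.028)),(b,T1((55,25)),(.075,.118,.05)),(b,T1((370,43)),(.075,-.118,.05)),
 (a,S1((375,435)),(-.075,.118,.028)),(a,S1((105,355)),(-.075,-.118,.028)),(a,S1((15,485)),(.075,-.118,.05))]
v,r=fitpose(obs,[.6,-.05,0]);print('shelf',v.round(4),np.degrees(v[2]).round(1),r)
for i,j in((0,4),(1,5),(3,6)): print(' tri',*[np.round(q,3) for q in tri(b,obs[i][1],a,obs[j][1])])
c,s=np.cos(v[2]),np.sin(v[2]);R=np.array([[c,-s],[s,c]]);L=lambda P:R.T@(np.array(P)[:2]-v[:2])
st,e=tri(b,(259.1,164.6),a,(246.7,213.5));print('stub',st.round(4),e.round(4),'local',L(st).round(4))
h=v[:2]+R@[-.079,.0425];print('hinge',h.round(4),'r',np.linalg.norm(st[:2]-h)); l=L(st)-[-.079,.0425];print('theta',np.arctan2(-l[0],-l[1]))
for p,q in(((243.9,126.1),(234.1,266.2)),((256.9,127.3),(0,0)),):
    pass
for p in((243.9,126.1),(256.9,127.3),(257.8,138.3),(245.5,138.5)):
    w=onz(b,p,.02); best=min(((237.6,254.3),(252.4,257.7),(234.1,266.2),(249.9,271.3)),key=lambda q:np.linalg.norm(proj(a,w)-q)); t,e=tri(b,p,a,best);print('piece',t.round(3),L(t).round(3),e.round(4))
# scoop
m=.004
obs=[(b,T2((527,85)),(.04,.036,m+.013)),(b,T2((625,107)),(.04,-.036,m+.013)),(b,T2((500,193)),(-.045,.036,m+.03)),(b,T2((600,220)),(-.045,-.036,m+.03)),
 (a,S2((545,548)),(.04,.036,m)),(a,S2((478,512)),(.04,-.036,m)),(a,S2((620,455)),(-.045,.036,m+.03)),(a,S2((548,420)),(-.045,-.036,m+.03))]
v,r=fitpose(obs,[.46,-.29,-.2]);print('scoop',v.round(4),np.degrees(v[2]).round(1),r)
c,s=np.cos(v[2]),np.sin(v[2]);R=np.array([[c,-s],[s,c]]);print('grip expected',(v[:2]+R@[-.084,0]).round(4),.068)
for i,j in((2,6),(3,7)): print(' tri',*[np.round(q,3) for q in tri(b,obs[i][1],a,obs[j][1])])
def om(im,x0,x1,y0,y1):
    k=cv2.inRange(cv2.cvtColor(im,cv2.COLOR_BGR2HSV),(5,130,90),(16,255,255));z=np.zeros_like(k);z[y0:y1,x0:x1]=k[y0:y1,x0:x1];ys,xs=np.nonzero(z);return ys,xs
for im,w,fl in((B,(300,370,190,225),1),(A,(170,205,145,190),-1)):
    ys,xs=om(im,*w); print('bar rows',[(int(y),xs[ys==y].mean().round(1),int((ys==y).sum())) for y in np.unique(ys)])
# tub
m=cv2.inRange(cv2.cvtColor(B,cv2.COLOR_BGR2HSV),(0,0,150),(180,60,255)); m[:150]=0;m[215:]=0;m[:,:105]=0;m[:,170:]=0
c=max(cv2.findContours(m,0,2)[0],key=cv2.contourArea);rr=cv2.minAreaRect(c);print('tub',rr,[onz(b,p,.055).round(3)[:2].tolist() for p in cv2.boxPoints(rr)],onz(b,rr[0],.055))
m=cv2.inRange(cv2.cvtColor(A,cv2.COLOR_BGR2HSV),(0,0,140),(180,50,255)); m[:205]=0;m[285:]=0;m[:,:355]=0;m[:,435:]=0
c=max(cv2.findContours(m,0,2)[0],key=cv2.contourArea);print(cv2.approxPolyDP(c,4,True)[:,0].tolist())
E
```

```text
shelf [ 0.6154 -0.0329 -0.0724] -4.1 [[-1.2, -1.4], [0.3, -1.1], [-1.6, -0.4], [-0.1, -0.3], [1.0, -2.4], [-0.8, -2.4], [-0.9, -1.9]]
 tri [0.547 0.088 0.015] 0.0
 tri [ 0.531 -0.145  0.017] 0.0
 tri [ 0.682 -0.156  0.043] 0.002
stub [ 0.5193 -0.0578  0.0683] 0.0012 local [-0.094  -0.0317]
hinge [0.5396 0.0152] r 0.07572905666893828
theta 0.19930479795779715
piece [ 0.645 -0.013  0.02 ] [0.028 0.022] 0.001
piece [ 0.641 -0.052  0.019] [ 0.027 -0.017] 0.0016
piece [ 0.607 -0.055  0.019] [-0.007 -0.022] 0.0018
piece [ 0.607 -0.018  0.019] [-0.009  0.015] 0.0018
scoop [ 0.474  -0.296  -0.2942] -16.9 [[0.3, -0.9], [-0.6, 0.4], [0.4, -1.0], [-0.6, -0.8], [1.1, -0.1], [0.1, -0.8], [-0.6, -1.2], [-0.2, -1.1]]
grip expected [ 0.3936 -0.2717] 0.068
 tri [ 0.439 -0.249  0.027] 0.0
 tri [ 0.418 -0.32   0.027] 0.001
bar rows [(197, np.float64(335.0), 3), (198, np.float64(336.5), 6), (199, np.float64(337.0), 7), (200, np.float64(337.0), 7), (201, np.float64(337.0), 7), (202, np.float64(337.0), 7), (203, np.float64(337.0), 7), (204, np.float64(337.0), 7), (205, np.float64(337.0), 7), (206, np.floa
[... 645 characters left out ...]
loat64(185.0), 7), (169, np.float64(185.0), 7), (170, np.float64(185.0), 7), (171, np.float64(184.5), 6), (172, np.float64(184.0), 7), (173, np.float64(184.0), 7), (174, np.float64(183.5), 8), (175, np.float64(183.5), 8), (176, np.float64(183.5), 8), (177, np.float64(183.0), 9), (178, np.float64(183.0), 9), (179, np.float64(183.0), 9), (180, np.float64(182.5), 8), (181, np.float64(182.5), 8), (182, np.float64(183.0), 7)]
tub ((134.85508728027344, 177.7660675048828), (49.24186706542969, 48.23444366455078), 77.6609115600586) [[0.543, 0.387], [0.572, 0.25], [0.432, 0.217], [0.403, 0.352]] [0.48710638 0.30158422 0.055     ]
[[366, 214], [373, 257], [368, 268], [419, 271], [428, 257], [417, 218]]
```

Run:
```python
from m import *
d=np.array([.37,.37]);
def adj(o): return [(c,np.array(p)-d,l) for c,p,l in o]
obs=adj([(b,T1((42,235)),(-.075,.118,.028)),(b,T1((355,253)),(-.075,-.118,.028)),(b,T1((55,25)),(.075,.118,.05)),(b,T1((370,43)),(.075,-.118,.05)),
 (a,S1((375,435)),(-.075,.118,.028)),(a,S1((105,355)),(-.075,-.118,.028)),(a,S1((15,485)),(.075,-.118,.05))])
v,r=fitpose(obs,[.6,-.05,0]);print('shelf',v.round(4),np.degrees(v[2]).round(1))
c,s=np.cos(v[2]),np.sin(v[2]);R=np.array([[c,-s],[s,c]]);
print('hinge',v[:2]+R@[-.079,.0425])
m=.004
obs=adj([(b,T2((527,85)),(.04,.036,m+.013)),(b,T2((625,107)),(.04,-.036,m+.013)),(b,T2((500,193)),(-.045,.036,m+.03)),(b,T2((600,220)),(-.045,-.036,m+.03)),
 (a,S2((545,548)),(.04,.036,m)),(a,S2((478,512)),(.04,-.036,m)),(a,S2((620,455)),(-.045,.036,m+.03)),(a,S2((548,420)),(-.045,-.036,m+.03))])
v,r=fitpose(obs,[.46,-.29,-.2]);print('scoop',v.round(4),np.degrees(v[2]).round(1))
c,s=np.cos(v[2]),np.sin(v[2]);R=np.array([[c,-s],[s,c]]);print('grip expected',(v[:2]+R@[-.084,0]).round(4),'end',(v[:2]+R@[-.097,0]).round(4))
print('bar mid',tri(b,(336.9,206.3),a,(184.9,169.3)))
print('bar end',tri(b,(336.7,213),a,(188.2,157.5)))
# bar axis from line fits
def plane(f,p,q):
    o,d1=ray(f,p);_,d2=ray(f,q);n=np.cross(d1,d2);n/=np.linalg.norm(n);return n,n@o
n1,k1=plane(b,(337,199),(336.8,213));n2,k2=plane(a,(188,157.5),(182.8,180))
u=np.cross(n1,n2);u/=np.linalg.norm(u);u*=np.sign(u[2]);P=np.linalg.solve(np.array([n1,n2,[0,0,1]]),[k1,k2,.068]);print('axis',u.round(3),'lean',np.degrees(np.arccos(u[2])),'yaw',np.degrees(np.arctan2(-u[1],-u[0])),'at z .068',P)
# tub
print('tub c',onz(b,(138.5,182.5),.055), [onz(b,p,.055).round(3)[:2].tolist() for p in((115,163),(156,158),(163,198),(122,207))])
B4=cv2.resize(B[140:230,95:185],(450,450),interpolation=3);A4=cv2.resize(A[200:280,355:435],(350,450),interpolation=3)
cv2.imwrite('pics/c1.png',np.hstack([B4,A4]))
```

```text
shelf [ 0.6164 -0.0326 -0.0716] -4.1
hinge [0.54060622 0.0154263 ]
scoop [ 0.4744 -0.296  -0.292 ] -16.7
grip expected [ 0.3939 -0.2718] end [ 0.3815 -0.2681]
bar mid (array([ 0.39926834, -0.27778747,  0.05489472]), np.float64(0.0018640378631395625))
bar end (array([ 0.37912233, -0.27174965,  0.08323603]), np.float64(0.0022725166289826945))
axis [-0.446  0.176  0.877] lean 28.65973300994684 yaw -21.54321036420319 at z .068 [ 0.39510457 -0.2743914   0.068     ]
tub c [0.47323762 0.29072656 0.055     ] [[0.531, 0.36], [0.544, 0.241], [0.428, 0.219], [0.403, 0.337]]
```

View pics/c1.png

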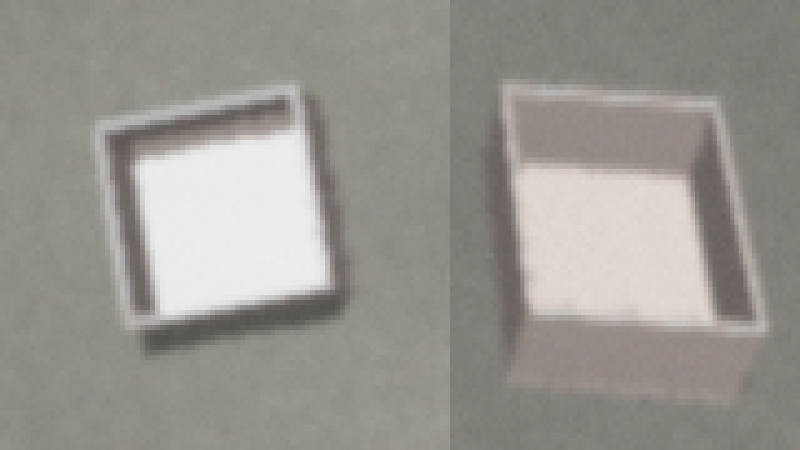

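Crop: the tub rim corners are at top-view px (114.6,164.6), (154.6,157), (163.4,197.6) and (120.6,205.6). That puts its centre at about (0.477,0.291), yaw about 9°. Now I go above the gate stub.

Request:
apply_moves(
  increments=[
    [0,0,-9,0.0255,-0.0425,0,45],
    [0,0,-18,0.051,-0.085,0,45],
    [0,0,-27,0.0765,-0.1275,0,45],
    [0,0,-36,0.102,-0.17,0,45],
    [0,0,-45,0.1275,-0.2125,0,45],
    [0,0,-54,0.153,-0.255,0,45],
    [0,0,-63,0.1785,-0.2975,0,45],
    [0,0,-72,0.204,-0.34,0,45],
  ],
  newtons=20,
)

```text
time: 1.1
ee_pos: [0.3736, 0.1818, 0.2051]
tcp_rot: [0.708, 0.706, -0.0, -0.0]
contact_force: [0.2, -0.4, -0.1]
finger_gap: 0.449
gripper_force: 0.0
```

Request:
apply_moves(
  increments=[
    [0,0,-5,0.0365,-0.06,-0.02,45],
    [0,0,-10,0.073,-0.12,-0.04,45],
    [0,0,-13,0.1095,-0.18,-0.06,45],
    [0,0,-16,0.1465,-0.241,-0.08,45],
    [0,0,-16,0.1465,-0.241,-0.08,45],
    [0,0,-16,0.1465,-0.241,-0.08,45],
    [0,0,-16,0.1465,-0.241,-0.08,45],
  ],
)

```text
time: 1.98
ee_pos: [0.5193, -0.0572, 0.1252]
tcp_rot: [0.798, 0.602, -0.0, -0.001]
contact_force: [-0.2, 0.3, 0.7]
finger_gap: 0.454
gripper_force: 0.0
```

Run:
```python
from h import *
from scipy.spatial.transform import Rotation as Ro
s=get_state();print(s['ee_pos'].round(4),Ro.from_quat(s['tcp_rot']).as_matrix().round(3).tolist(),s['joint_positions'].round(3),s['contact_force'].round(1))
```

```text
[ 0.5193 -0.0572  0.1252] [[0.274, 0.962, -0.001], [0.962, -0.274, 0.001], [0.0, -0.001, -1.0]] [-2.190e-01  5.700e-02  1.563e+00  1.000e-03  1.523e+00  5.900e-02] [-0.2  0.3  0.7]
```

Request:
apply_moves(
  increments=[
    [0,0,0,0,0,-0.035,45],
    [0,0,0,0,0,-0.068,45],
    [0,0,0,0,0,-0.068,45],
    [0,0,0,0,0,-0.068,5],
    [0,0,0,0,0,-0.068,5],
    [0,0,0,0,0,-0.068,5],
    [0,0,0,0,0,-0.068,5],
    [0,0,0,0,0,-0.068,5],
  ],
  newtons=20,
)

```text
time: 2.98
ee_pos: [0.5204, -0.0578, 0.0586]
tcp_rot: [0.798, 0.602, 0.001, 0.001]
contact_force: [-0.1, 0.3, 4.6]
finger_gap: 0.117
gripper_force: 20.0
```

Run:
```python
import numpy as np
h=np.array([.5406,.0154]);p0=np.array([.5195,-.058]);r=.0763;ps=np.arctan2(-(p0-h)[0],-(p0-h)[1]);print(ps)
for n,st in((8,0),(3,8)):
    base=None
    for i in range(0,9):
        q=ps+np.radians(9.5*(i+st));p=h+r*np.array([-np.sin(q),-np.cos(q)])
        if i==0: base=p
        print(-9.5*i,(p-base).round(4))
```

```text
0.27991836262730463
-0.0 [0. 0.]
-9.5 [-0.0118  0.0045]
-19.0 [-0.0227  0.0109]
-28.5 [-0.0324  0.0189]
-38.0 [-0.0407  0.0285]
-47.5 [-0.0472  0.0393]
-57.0 [-0.0519  0.0511]
-66.5 [-0.0546  0.0634]
-76.0 [-0.0552  0.076 ]
-0.0 [0. 0.]
-9.5 [0.0015 0.0125]
-19.0 [0.005  0.0247]
-28.5 [0.0105 0.0361]
-38.0 [0.0178 0.0464]
-47.5 [0.0267 0.0553]
-57.0 [0.037  0.0627]
-66.5 [0.0483 0.0683]
-76.0 [0.0604 0.0719]
```

Request:
apply_moves(
  increments=[
    [0,0,-9.5,-0.012,0.0045,0,5],
    [0,0,-19,-0.0225,0.011,0,5],
    [0,0,-28.5,-0.0325,0.019,0,5],
    [0,0,-38,-0.0405,0.0285,0,5],
    [0,0,-47.5,-0.047,0.0395,0,5],
    [0,0,-57,-0.052,0.051,0,5],
    [0,0,-66.5,-0.0545,0.0635,0,5],
    [0,0,-76,-0.055,0.076,0,5],
  ],
)

```text
time: 3.98
ee_pos: [0.4654, 0.0184, 0.0586]
tcp_rot: [1.0, -0.02, 0.001, 0.0]
contact_force: [-0.1, -0.7, 3.9]
finger_gap: 0.12
gripper_force: 20.0
```

Request:
apply_moves(
  increments=[
    [0,0,-9.5,0.0015,0.0125,0,5],
    [0,0,-19,0.005,0.0245,0,5],
    [0,0,-27,0.0095,0.0345,0,5],
    [0,0,-27,0.0095,0.0345,0,5],
    [0,0,-27,0.0095,0.0345,0,30],
    [0,0,-27,0.0095,0.0345,0,30],
    [0,0,-27,0.0095,0.0345,0.04,30],
    [0,0,-27,0.0095,0.0345,0.08,30],
  ],
)

```text
time: 4.97
ee_pos: [0.4732, 0.0525, 0.1371]
tcp_rot: [0.968, -0.249, -0.002, 0.0]
contact_force: [0.7, 1.3, -0.3]
finger_gap: 0.304
gripper_force: 0.0
```

Run:
```python
from h import *
a=snap('scene','s1');b=snap('top','t1')
print(get_state()['joint_positions'].round(2))
r=lambda im,x0,y0:cv2.resize(im[y0:y0+112,x0:x0+100],(400,448),interpolation=3)
cv2.imwrite('pics/c2.png',np.hstack([r(b['image'],200,100),r(a['image'],190,185)]))
```

```text
[-0.01 -0.06  1.64 -0.    1.55  2.07]
```

View pics/c2.png

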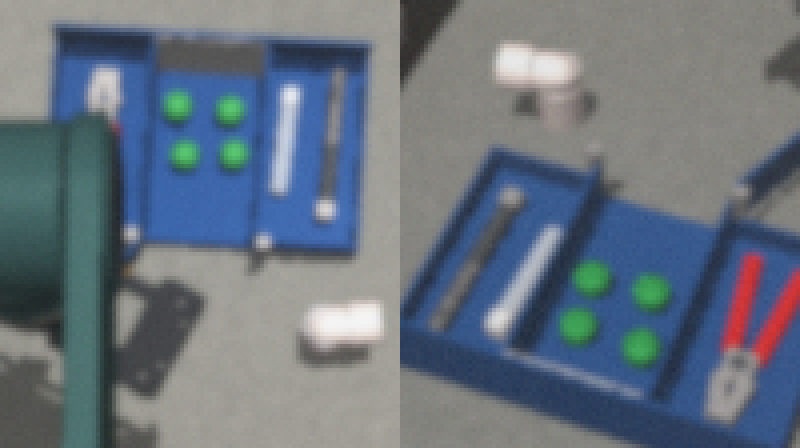

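The gate is swung well out: panel at the right of the scene crop, pieces and pocket items unmoved, elbow standing at (540,80). Next is the scoop.

Run:
```python
from h import *
from scipy.spatial.transform import Rotation as Ro
ps=np.radians(-17.5);y=np.array([-np.sin(ps),np.cos(ps),0])
r=Ro.from_rotvec(np.radians(-30)*y)*Ro.from_euler('z',11.3,degrees=True);print(np.degrees(r.as_rotvec()).round(2))
```

```text
[-11.81 -27.63  11.04]
```

Request:
apply_moves(
  increments=[
    [0,0,0,-0.018,-0.05,0.01,50],
    [-3,-7,2.8,-0.036,-0.1,0.02,50],
    [-6,-14,5.6,-0.055,-0.153,0.02,50],
    [-9,-21,8.4,-0.074,-0.206,0.02,50],
    [-11.8,-27.6,11,-0.093,-0.26,0.01,50],
    [-11.8,-27.6,11,-0.1135,-0.315,-0.008,50],
    [-11.8,-27.6,11,-0.1135,-0.315,-0.008,50],
    [-11.8,-27.6,11,-0.1135,-0.315,-0.008,50],
  ],
  newtons=60,
)

```text
time: 6.08
ee_pos: [0.3591, -0.2627, 0.1273]
tcp_rot: [0.955, -0.151, 0.254, 0.038]
contact_force: [-0.2, 0.1, 0.9]
finger_gap: 0.503
gripper_force: 0.0
```

Run:
```python
from h import *
from scipy.spatial.transform import Rotation as Ro
s=get_state();print(s['ee_pos'].round(4),Ro.from_quat(s['tcp_rot']).as_matrix().round(3).tolist(),s['joint_positions'].round(3))
f=snap('scene','s2');cv2.imwrite('pics/c3.png',cv2.resize(f['image'][90:230,120:300],(720,560),interpolation=3))
```

```text
[ 0.3591 -0.2627  0.1273] [[0.825, -0.307, 0.474], [-0.268, -0.952, -0.15], [0.497, -0.004, -0.868]] [-1.028 -0.505  2.103  0.366  1.164  0.775]
```

View pics/c3.png

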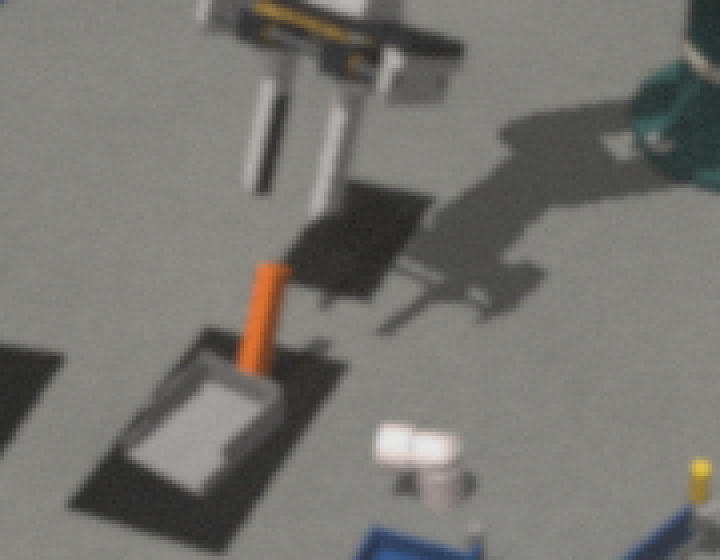

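The open fingers straddle the handle line: fingertips at (262,190) and (318,215), bar top at (270,265). I move in along the bar and grip.

Request:
apply_moves(
  increments=[
    [0,0,0,0.015,-0.0045,-0.025,50],
    [0,0,0,0.03,-0.009,-0.05,50],
    [0,0,0,0.0445,-0.013,-0.0755,50],
    [0,0,0,0.0445,-0.013,-0.0755,50],
    [0,0,0,0.0445,-0.013,-0.0755,8],
    [0,0,0,0.0445,-0.013,-0.0755,8],
    [0,0,0,0.0445,-0.013,-0.0755,8],
    [0,0,0,0.0445,-0.013,-0.0755,8],
  ],
  newtons=60,
)

```text
time: 7.12
ee_pos: [0.4055, -0.2755, 0.0551]
tcp_rot: [0.954, -0.148, 0.256, 0.039]
contact_force: [-1.5, 1.7, 2.8]
finger_gap: 0.166
gripper_force: 60.0
```

Run:
```python
from h import *
s=get_state();print(s['ee_pos'].round(4),s['tcp_rot'].round(4),s['contact_force'].round(1),s['finger_gap'],s['gripper_force'])
```

```text
[ 0.4055 -0.2755  0.0551] [ 0.9543 -0.1484  0.2563  0.0394] [-1.5  1.7  2.8] 0.16571098463708075 59.97067987918854
```

Run:
```python
from m import *
from scipy.spatial.transform import Rotation as Ro
v=np.array([.6164,-.0326,-.0716]);c,s=np.cos(v[2]),np.sin(v[2]);R=np.array([[c,-s],[s,c]])
L=lambda P:(R.T@(np.array(P)[:2]-v[:2])).round(4)
t=lambda p:np.array(T1(p))-.37
for nm,p,z in(('hingepost',(131,234),.05),('latch',(263,242),.05),('bayLback',(155,38),.05),('bayRback',(267,45),.05)): print(nm,L(onz(b,t(p),z)))
# shelf yaw/y via blue mask columns edges? row-wise left/right edges at rim height
hsv=cv2.cvtColor(B,cv2.COLOR_BGR2HSV);m=cv2.inRange(hsv,(105,90,25),(128,255,255))
for y in(125,135,145,153):
    xs=np.nonzero(m[y,200:300])[0]+200; print(y,xs.min(),xs.max(),L(onz(b,(xs.min()-.5,y),.028)),L(onz(b,(xs.max()+.5,y),.028)))
Rt=Ro.from_quat(get_state()['tcp_rot']).as_matrix();print(Rt.round(4).tolist(),'scoop yaw',np.degrees(np.arctan2(-Rt[1,1],-Rt[0,1]))-90)
print('mouth world',(v[:2]+R@[-.075,0]).round(4), 'elbow',tri(b,t((0,0)),b,t((0,0)))[0][:0])
# target TCP for scoop origin at shelf x
for ox in(-.075,.013): print(ox,(v[:2]+R@[ox-.074,0]).round(4))
psi=np.degrees(v[2]);
Y=Rt[:,1]*-1; yaw0=np.degrees(np.arctan2(Y[1],Y[0]))-90
print('turn z',psi-yaw0)
```

```text
hingepost [-0.078   0.0474]
latch [-0.0781 -0.0485]
bayLback [0.0686 0.0398]
bayRback [ 0.0681 -0.0426]
125 213 290 [0.0223 0.1155] [ 0.0359 -0.1165]
135 212 290 [-0.0082  0.1162] [ 0.0056 -0.1182]
145 212 289 [-0.0384  0.114 ] [-0.0247 -0.1168]
153 211 289 [-0.0626  0.1152] [-0.0487 -0.1181]
[[0.8245, -0.3035, 0.4775], [-0.2631, -0.9528, -0.1514], [0.5009, -0.0008, -0.8655]] scoop yaw -17.670021660369557
mouth world [ 0.5416 -0.0272] elbow []
-0.075 [ 0.4678 -0.0219]
0.013 [ 0.5556 -0.0282]
turn z 13.567643847232862
```

Request:
apply_moves(
  increments=[
    [0,0,0,0,0,0.02,8],
    [0,0,0,0,0,0.06,8],
    [0,0,0,0,0,0.1,8],
    [0,0,0,0,0,0.1,8],
    [0,0,0,0,0,0.1,8],
  ],
)

```text
time: 7.75
ee_pos: [0.4041, -0.2741, 0.1511]
tcp_rot: [0.955, -0.149, 0.254, 0.038]
contact_force: [0.3, 0.1, -2.7]
finger_gap: 0.167
gripper_force: 60.0
```

Request:
apply_moves(
  increments=[
    [0,0,3,0.011,0.042,0.005,8],
    [0,0,6,0.022,0.084,0.005,8],
    [0,0,9,0.033,0.126,0.005,8],
    [0,0,12,0.044,0.168,0.005,8],
    [0,0,13.5,0.055,0.21,0.005,8],
    [0,0,13.5,0.0635,0.251,0,8],
    [0,0,13.5,0.0635,0.251,0,8],
    [0,0,13.5,0.0635,0.251,0,8],
  ],
)

```text
time: 8.75
ee_pos: [0.4675, -0.0239, 0.1512]
tcp_rot: [0.966, -0.035, 0.256, 0.008]
contact_force: [-0.4, -0.0, -3.4]
finger_gap: 0.167
gripper_force: 60.0
```

Run:
```python
from h import *
from scipy.spatial.transform import Rotation as Ro
s=get_state();R=Ro.from_quat(s['tcp_rot']).as_matrix();print(s['ee_pos'].round(4),R.round(4).tolist(),s['joint_positions'].round(3),'yaw',np.degrees(np.arctan2(-R[1,1],-R[0,1]))-90,'tilt',np.degrees(np.arccos(-R[2,2])))
a=snap('scene','s3');b=snap('top','t3')
r=lambda im,x0,y0:cv2.resize(im[y0:y0+112,x0:x0+100],(400,448),interpolation=3)
cv2.imwrite('pics/c4.png',np.hstack([r(b['image'],200,100),r(a['image'],190,175)]))
```

```text
[ 0.4675 -0.0239  0.1512] [[0.8663, -0.0715, 0.4943], [-0.0628, -0.9974, -0.0342], [0.4955, -0.0014, -0.8686]] [-0.234 -0.493  2.047  0.093  1.077  1.386] yaw -4.101528397053883 tilt 29.701454068995776
```

View pics/c4.png

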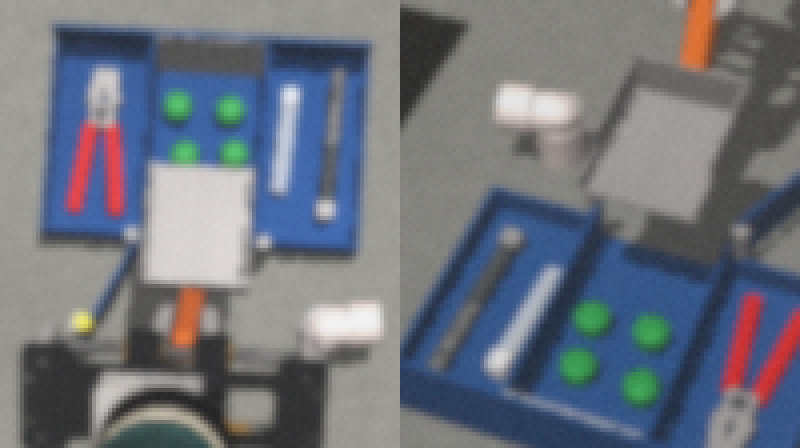

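The pan (nose edge at crop (147,163)–(254,170)) hangs centred over the bay mouth. The pieces and other items are unmoved.

Run:
```python
from m import *
b=load('t3');a=load('s3')
v=np.array([.6164,-.0326,-.0716]);c,s=np.cos(v[2]),np.sin(v[2]);R=np.array([[c,-s],[s,c]])
L=lambda P:(R.T@(np.array(P)[:2]-v[:2])).round(4)
t=lambda p:np.array(T1(p))-.37
q=lambda p:(190+(p[0]-400)/4-.37,175+p[1]/4-.37)
for p in((147,163),(254,170)): print(L(onz(b,t(p),.11)))
for p in((140,283),(246,290)): print('back',L(onz(b,t(p),.13)))
for p,r in(((147,163),(698,221)),((254,170),(585,183))): T,e=tri(b,t(p),a,q(r));print('nose3d',T.round(4),L(T),e.round(4))
for p,r in(((140,283),(745,85)),((246,290),(640,60))): T,e=tri(b,t(p),a,q(r));print('back3d',T.round(4),L(T),e.round(4))
print('TCP',L([.4675,-.0239]))
```

```text
[-0.0383  0.0345]
[-0.0388 -0.0396]
back [-0.125  0.032]
back [-0.1255 -0.0395]
nose3d [0.5825 0.0041 0.103 ] [-0.0364  0.0342] 0.0019
nose3d [ 0.5755 -0.0675  0.1045] [-0.0383 -0.0378] 0.0037
back3d [0.4949 0.0081 0.125 ] [-0.1241  0.0319] 0.0011
back3d [ 0.4891 -0.0609  0.1213] [-0.125  -0.0374] 0.0043
TCP [-0.1491 -0.002 ]
```

Request:
apply_moves(
  increments=[
    [0.07,1,0,0,0.001,-0.03,8],
    [0.14,2,0,0,0.001,-0.06,8],
    [0.14,2,0,0,0.001,-0.082,8],
    [0.14,2,0,0,0.001,-0.083,8],
    [0.14,2,0,0,0.001,-0.083,8],
  ],
)

```text
time: 9.48
ee_pos: [0.4694, -0.0243, 0.072]
tcp_rot: [0.97, -0.036, 0.242, 0.009]
contact_force: [0.4, -0.2, -1.7]
finger_gap: 0.165
gripper_force: 60.0
```

Request:
apply_moves(
  increments=[
    [0,0,0,0,0,-0.001,8],
    [0,0,0,0,0,-0.002,8],
    [0,0,0,0,0,-0.002,8],
  ],
)

```text
time: 9.85
ee_pos: [0.4689, -0.0231, 0.0694]
tcp_rot: [0.97, -0.035, 0.242, 0.008]
contact_force: [0.2, -0.9, -3.0]
finger_gap: 0.167
gripper_force: 60.0
```

Request:
apply_moves(
  increments=[
    [0,0,0,0,0,-0.001,8],
    [0,0,0,0,0,-0.0015,8],
    [0,0,0,0,0,-0.0015,8],
  ],
)

```text
time: 10.22
ee_pos: [0.4687, -0.0231, 0.0674]
tcp_rot: [0.97, -0.035, 0.241, 0.008]
contact_force: [-0.2, 0.7, -2.4]
finger_gap: 0.164
gripper_force: 60.0
```

Request:
apply_moves(
  increments=[
    [0,0,0,0,0,-0.001,8],
    [0,0,0,0,0,-0.0015,8],
    [0,0,0,0,0,-0.0015,8],
  ],
)

```text
time: 10.6
ee_pos: [0.4687, -0.0231, 0.0659]
tcp_rot: [0.97, -0.035, 0.241, 0.008]
contact_force: [-0.1, 0.0, -2.3]
finger_gap: 0.168
gripper_force: 60.0
```

Request:
apply_moves(
  increments=[
    [0,0,0,0,0,-0.001,8],
    [0,0,0,0,0,-0.0015,8],
    [0,0,0,0,0,-0.0015,8],
  ],
)

```text
time: 10.98
ee_pos: [0.4692, -0.0233, 0.0651]
tcp_rot: [0.97, -0.035, 0.242, 0.008]
contact_force: [-1.6, 0.5, -0.7]
finger_gap: 0.164
gripper_force: 60.0
```

Request:
apply_moves(
  increments=[
    [0,0,0,0.008,-0.0006,-0.0005,8],
    [0,0,0,0.016,-0.0011,-0.0005,8],
    [0,0,0,0.024,-0.0017,-0.0005,8],
    [0,0,0,0.032,-0.0023,-0.0005,8],
    [0,0,0,0.04,-0.0029,-0.0005,8],
    [0,0,0,0.048,-0.0034,-0.0005,8],
    [0,0,0,0.056,-0.004,-0.0005,8],
    [0,0,0,0.064,-0.0046,-0.0005,8],
  ],
)

```text
time: 11.98
ee_pos: [0.534, -0.0279, 0.0649]
tcp_rot: [0.97, -0.035, 0.242, 0.008]
contact_force: [-6.2, 0.3, 6.5]
finger_gap: 0.169
gripper_force: 60.0
```

Run:
```python
from h import *
print(get_state()['contact_force'].round(1))
a=snap('scene','s4');b=snap('top','t4')
r=lambda im,x0,y0:cv2.resize(im[y0:y0+100,x0:x0+100],(400,400),interpolation=3)
cv2.imwrite('pics/c5.png',np.hstack([r(b['image'],200,90),r(a['image'],190,205)]))
```

```text
[-6.2  0.3  6.5]
```

View pics/c5.png

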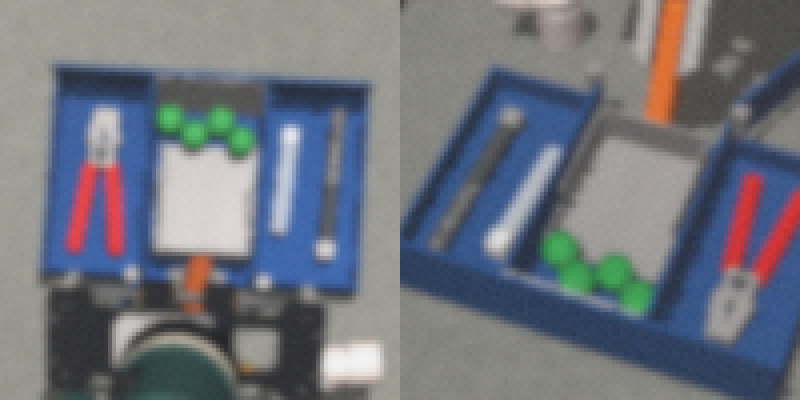

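The four pieces sit in a zigzag row between the nose and the back plate; the rightmost (top crop (241,140)) is already on the lip. I keep pushing under them.

Request:
apply_moves(
  increments=[
    [0,0,0,0.006,-0.0004,0,8],
    [0,0,0,0.011,-0.0008,0,8],
    [0,0,0,0.016,-0.0011,0,8],
    [0,0,0,0.02,-0.0014,0,8],
    [0,0,0,0.02,-0.0014,0,8],
  ],
)

```text
time: 12.7
ee_pos: [0.5516, -0.0289, 0.063]
tcp_rot: [0.97, -0.035, 0.24, 0.008]
contact_force: [-4.4, 1.1, 2.2]
finger_gap: 0.165
gripper_force: 59.9
```

Run:
```python
from h import *
a=snap('scene','s5');b=snap('top','t5')
def bl(im,x0,x1,y0,y1):
    k=cv2.inRange(cv2.cvtColor(im,cv2.COLOR_BGR2HSV),(45,120,50),(80,255,255));z=np.zeros_like(k);z[y0:y1,x0:x1]=k[y0:y1,x0:x1]
    n,_,s,c=cv2.connectedComponentsWithStats(cv2.erode(z,np.ones((2,2))));return [(c[i].round(1).tolist(),int(s[i,4])) for i in range(1,n)]
R=np.array([[np.cos(.0716),np.sin(.0716)],[-np.sin(.0716),np.cos(.0716)]])
for p,n in bl(b['image'],230,275,100,160): print(p,n,(R@(onz(b,p,.022)[:2]-[.6164,-.0326])).round(3))
print(bl(a['image'],200,300,220,310))
```

```text
[251.9, 121.8] 81 [ 0.04  -0.007]
[([239.1, 273.3], 140)]
```

Request:
apply_moves(
  increments=[
    [0,0,0,0.003,-0.0002,0,8],
    [0,0,0,0.006,-0.0004,0,8],
    [0,0,0,0.008,-0.0006,0,8],
    [0,0,0,0.008,-0.0006,0,8],
  ],
)

```text
time: 13.3
ee_pos: [0.5605, -0.0297, 0.0632]
tcp_rot: [0.97, -0.035, 0.241, 0.008]
contact_force: [-0.6, 0.8, -3.1]
finger_gap: 0.168
gripper_force: 59.9
```

Run:
```python
from h import *
print(get_state()['contact_force'].round(1))
a=snap('scene','s6');b=snap('top','t6')
r=lambda im,x0,y0,n:cv2.resize(im[y0:y0+n,x0:x0+n],(400,400),interpolation=3)
cv2.imwrite('pics/c6.png',np.hstack([r(b['image'],225,100,60),r(a['image'],210,225,70)]))
```

```text
[-0.6  0.8 -3.1]
```

View pics/c6.png

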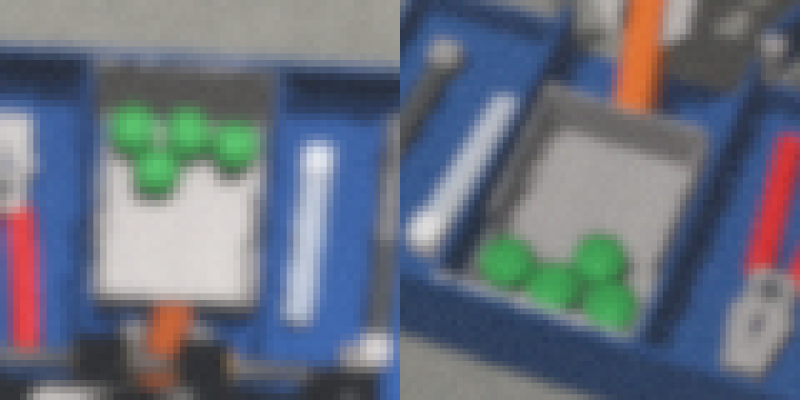

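All four pieces are on or over the pan's front: three against the back plate at left-crop (132,130), (188,130) and (236,145), and one further in at (157,170). I press on gently to meet the plate.

Request:
apply_moves(
  increments=[
    [0,0,0,0,0,-0.001,8],
    [0,0,0,0.0015,-0.0001,-0.0015,8],
    [0,0,0,0.003,-0.0002,-0.0015,8],
    [0,0,0,0.003,-0.0002,-0.0015,8],
  ],
)

```text
time: 13.9
ee_pos: [0.5619, -0.0296, 0.0632]
tcp_rot: [0.97, -0.035, 0.24, 0.008]
contact_force: [-18.2, 1.8, 11.1]
finger_gap: 0.166
gripper_force: 60.0
```

Run:
```python
from h import *
s=get_state();print(s['contact_force'].round(1),s['ft_torque'].round(2),s['joint_positions'].round(2))
```

```text
[-18.2   1.8  11.1] [ 0.16  2.04 -0.05] [-0.19 -0.14  1.97  0.07  0.84  1.42]
```

Request:
apply_moves(
  increments=[
    [0,0,0,-0.001,0,0.0015,8],
    [-0.2,-2.5,0,-0.001,0,0.002,8],
    [-0.36,-5,0,-0.0012,0,0.002,8],
    [-0.54,-7.5,0,-0.0012,0,0.0015,8],
    [-0.7,-10,0,-0.001,0,0.0005,8],
    [-0.9,-12.5,0,-0.0005,0,-0.001,8],
    [-1.07,-15,0,0,0,-0.002,8],
    [-1.07,-15,0,0,0,-0.002,8],
  ],
)

```text
time: 14.9
ee_pos: [0.5602, -0.029, 0.0562]
tcp_rot: [0.931, -0.034, 0.362, 0.012]
contact_force: [-8.1, 0.6, -3.4]
finger_gap: 0.169
gripper_force: 60.0
```

Request:
apply_moves(
  increments=[
    [0,0,0,0.003,0,0.01,8],
    [-0.2,-3,0,0.004,0,0.017,8],
    [-0.4,-6,0,0,0,0.03,8],
    [-0.5,-7,0,-0.006,0,0.05,8],
    [-0.5,-7,0,-0.012,0,0.07,8],
    [-0.5,-7,0,-0.018,0,0.09,8],
    [-0.5,-7,0,-0.02,0,0.1,8],
    [-0.5,-7,0,-0.02,0,0.1,8],
  ],
)

```text
time: 15.9
ee_pos: [0.545, -0.0303, 0.1634]
tcp_rot: [0.905, -0.033, 0.424, 0.015]
contact_force: [0.5, -0.2, -2.6]
finger_gap: 0.167
gripper_force: 60.0
```

Run:
```python
from h import *
s=get_state();print(s['contact_force'].round(1),s['joint_positions'].round(2),s['ee_pos'])
a=snap('scene','s7');b=snap('top','t7')
r=lambda im,x0,y0,n:cv2.resize(im[y0:y0+n,x0:x0+n],(400,400),interpolation=3)
cv2.imwrite('pics/c7.png',np.hstack([r(b['image'],215,100,80),r(a['image'],190,195,110)]))
for f,w in((a,(190,310,170,310)),(b,(215,290,90,200))):
    k=cv2.inRange(cv2.cvtColor(f['image'],cv2.COLOR_BGR2HSV),(45,120,50),(80,255,255))[w[2]:w[3],w[0]:w[1]]
    n,l,st,c=cv2.connectedComponentsWithStats(cv2.erode(k,np.ones((2,2))));print([((c[i]+[w[0],w[2]]).round(1).tolist(),st[i].tolist()) for i in range(1,n)])
```

```text
[ 0.5 -0.2 -2.6] [-0.25 -0.5   2.19  0.24  0.59  1.26] [ 0.54496843 -0.03033423  0.16337023]
[([240.2, 217.8], [47, 45, 7, 7, 37]), ([251.8, 221.7], [57, 47, 10, 11, 61]), ([234.0, 234.2], [41, 61, 7, 7, 40])]
[([252.4, 110.9], [36, 19, 4, 5, 15]), ([242.4, 129.4], [25, 38, 5, 4, 14]), ([246.7, 134.8], [30, 43, 5, 4, 13]), ([255.6, 134.6], [39, 43, 4, 4, 15])]
```

View pics/c7.png

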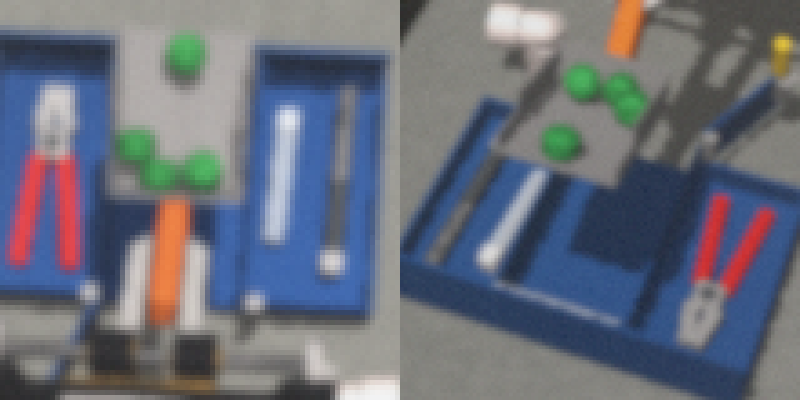

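Run:
```python
from h import *
a=load('s7');b=load('t7')
R=np.array([[np.cos(.0716),np.sin(.0716)],[-np.sin(.0716),np.cos(.0716)]])
for p in((252.4,110.9),(242.4,129.4),(246.7,134.8),(255.6,134.6)):
  for q in((240.2,217.8),(251.8,221.7),(234.0,234.2)):
    T,e=tri(b,p,a,q)
    if e<.008: print(p,q,T.round(3),'local',(R@(T[:2]-[.6164,-.0326])).round(3),e.round(4))
```

```text
(252.4, 110.9) (234.0, 234.2) [ 0.65  -0.042  0.156] local [ 0.033 -0.011] 0.0003
(242.4, 129.4) (251.8, 221.7) [ 0.602 -0.016  0.148] local [-0.013  0.017] 0.0044
(246.7, 134.8) (251.8, 221.7) [ 0.59  -0.024  0.132] local [-0.025  0.011] 0.0024
(255.6, 134.6) (240.2, 217.8) [ 0.59  -0.049  0.136] local [-0.028 -0.015] 0.0001
```

All four pieces are on the pan, three at the back and one near the nose at left crop (186,55); the bay is empty. I tilt further back, then carry them to the tub.

Request:
apply_moves(
  increments=[
    [-0.2,-3,0,0,0,0.01,8],
    [-0.4,-6,0,-0.005,0,0.02,8],
    [-0.6,-9,0,-0.01,0,0.03,8],
    [-0.6,-9,0,-0.01,0,0.03,8],
  ],
)

```text
time: 16.5
ee_pos: [0.5329, -0.0299, 0.1885]
tcp_rot: [0.87, -0.032, 0.491, 0.016]
contact_force: [0.0, -0.4, -2.9]
finger_gap: 0.167
gripper_force: 60.0
```

Request:
apply_moves(
  increments=[
    [0,0,1.5,-0.012,0.017,0,8],
    [0,0,4,-0.034,0.048,0,8],
    [0,0,8,-0.062,0.088,0,8],
    [0,0,12,-0.092,0.13,0,8],
    [0,0,16,-0.122,0.172,0,8],
    [0,0,20,-0.15,0.212,0,8],
    [0,0,23,-0.172,0.245,0,8],
    [0,0,24,-0.184,0.265,0,8],
  ],
)

```text
time: 17.5
ee_pos: [0.3657, 0.2735, 0.1806]
tcp_rot: [0.86, 0.144, 0.484, -0.075]
contact_force: [-0.2, -0.1, -3.0]
finger_gap: 0.166
gripper_force: 60.0
```

```bash
cat > dump.py <<'E'
from h import *
from scipy.spatial.transform import Rotation as Ro
s=get_state();R=Ro.from_quat(s['tcp_rot']).as_matrix();y=-R[:,1];yaw=np.degrees(np.arctan2(y[1],y[0]))-90
tilt=np.degrees(np.arctan2(R[2,0],-R[2,2]));print('ee',s['ee_pos'].round(4),'j',s['joint_positions'].round(2),'yaw',yaw.round(1),'tooltilt',tilt.round(1),'y',y.round(3),'F',s['contact_force'].round(1))
E
cat dump.py > d2.py
cat >> d2.py <<'E'
a=snap('scene','s8');b=snap('top','t8')
for f in(a,b):
    k=cv2.inRange(cv2.cvtColor(f['image'],cv2.COLOR_BGR2HSV),(45,120,50),(80,255,255))
    n,l,st,c=cv2.connectedComponentsWithStats(cv2.erode(k,np.ones((2,2))));print([(c[i].round(1).tolist(),int(st[i,4])) for i in range(1,n)])
p0=30-tilt   # pitch down of pan now
u=np.array([np.cos(np.radians(yaw)),np.sin(np.radians(yaw))]);C=np.array([.477,.291]);N=C-.012*u
for p in(-30,-20,-10,0,10,20,30,40,50,60):
    q=np.radians(p);d=.112*np.cos(q)-.051*np.sin(q);e=-.112*np.sin(q)-.051*np.cos(q);nz=np.interp(p,[-30,0,40,60],[.17,.115,.075,.07])
    t=np.r_[N-d*u,nz-e];print(p,'rot',((p-p0)*y).round(1),'shift',(t-s['ee_pos']).round(4))
E
python3 d2.py
```

```text
ee [0.3657 0.2735 0.1806] j [ 0.85 -0.75  2.36 -0.72  0.72  2.44] yaw 18.6 tooltilt 58.6 y [-0.319  0.948 -0.011] F [-0.2 -0.1 -3. ]
[([409.7, 184.2], 93)]
[([125.2, 199.4], 59), ([114.7, 205.0], 15)]
-30 rot [ 0.4 -1.3  0. ] shift [-0.0161 -0.0255 -0.0225]
-20 rot [-2.8  8.2 -0.1] shift [-0.0163 -0.0256 -0.0193]
-10 rot [-5.9 17.6 -0.2] shift [-0.013  -0.0244 -0.0165]
0 rot [-9.1 27.1 -0.3] shift [-0.0062 -0.0221 -0.0146]
10 rot [-12.3  36.6  -0.4] shift [ 0.0038 -0.0188 -0.006 ]
20 rot [-15.5  46.1  -0.5] shift [ 0.0167 -0.0144  0.0006]
30 rot [-18.7  55.5  -0.6] shift [ 0.0322 -0.0092  0.0045]
40 rot [-21.9  65.   -0.7] shift [ 0.0497 -0.0033  0.0054]
50 rot [-25.1  74.5  -0.8] shift [0.0687 0.0031 0.0105]
60 rot [-28.3  84.   -0.9] shift [0.0887 0.0099 0.0119]
```

Request:
apply_moves(
  increments=[
    [-1.5,4.5,0,0.002,0.005,-0.003,8],
    [-3,9,0,0.004,0.01,-0.006,8],
    [-4.5,13.5,0,0.004,0.014,-0.01,8],
    [-6,17.5,0,0.004,0.014,-0.015,8],
    [-6,17.5,0,0.004,0.014,-0.015,8],
  ],
)

```text
time: 18.23
ee_pos: [0.373, 0.2855, 0.1667]
tcp_rot: [0.926, 0.154, 0.34, -0.049]
contact_force: [0.5, -0.2, -3.0]
finger_gap: 0.166
gripper_force: 60.0
```

```bash
python3 d2.py
```

```text
ee [0.373  0.2855 0.1667] j [ 0.73 -0.56  2.13 -0.33  0.95  2.08] yaw 18.6 tooltilt 40.2 y [-0.319  0.948 -0.013] F [ 0.5 -0.2 -3. ]
[([407.4, 194.4], 104), ([418.3, 192.8], 30)]
[([124.9, 199.0], 30), ([132.4, 199.4], 14), ([117.2, 204.4], 14)]
-30 rot [  6.3 -18.8   0.3] shift [-0.0235 -0.0373 -0.0085]
-20 rot [ 3.1 -9.3  0.1] shift [-0.0237 -0.0374 -0.0054]
-10 rot [-0.1  0.2 -0. ] shift [-0.0203 -0.0363 -0.0026]
0 rot [-3.2  9.6 -0.1] shift [-0.0135 -0.034  -0.0007]
10 rot [-6.4 19.1 -0.3] shift [-0.0035 -0.0306  0.008 ]
20 rot [-9.6 28.6 -0.4] shift [ 0.0094 -0.0263  0.0146]
30 rot [-12.8  38.1  -0.5] shift [ 0.0249 -0.0211  0.0185]
40 rot [-16.   47.6  -0.6] shift [ 0.0424 -0.0152  0.0194]
50 rot [-19.2  57.   -0.8] shift [ 0.0614 -0.0088  0.0244]
60 rot [-22.4  66.5  -0.9] shift [ 0.0814 -0.0021  0.0258]
```

Request:
apply_moves(
  increments=[
    [-1.6,4.8,0,-0.009,-0.02,-0.001,8],
    [-3.2,9.6,0,-0.0135,-0.034,-0.001,8],
    [-6.4,19.1,0,-0.0035,-0.0305,0.008,8],
    [-9.6,28.6,0,0.0095,-0.0265,0.0145,8],
    [-11.2,33.3,0,0.017,-0.0235,0.0165,8],
    [-12.8,38.1,0,0.025,-0.021,0.0185,8],
    [-14.4,42.8,0,0.0335,-0.018,0.019,8],
    [-16,47.6,0,0.0425,-0.015,0.0195,8],
  ],
)

```text
time: 19.32
ee_pos: [0.4149, 0.271, 0.1858]
tcp_rot: [0.982, 0.166, -0.085, 0.018]
contact_force: [0.5, 0.1, -1.8]
finger_gap: 0.169
gripper_force: 60.0
```

```bash
python3 d2.py
```

```text
ee [0.4149 0.271  0.1858] j [0.45 0.11 1.4  0.01 1.81 1.69] yaw 19.3 tooltilt -10.0 y [-0.33   0.944 -0.007] F [ 0.5  0.1 -1.8]
[]
[([152.0, 167.0], 1)]
-30 rot [ 23.1 -66.1   0.5] shift [-0.0649 -0.0243 -0.0276]
-20 rot [ 19.8 -56.6   0.4] shift [-0.0651 -0.0244 -0.0245]
-10 rot [ 16.5 -47.2   0.4] shift [-0.0617 -0.0232 -0.0217]
0 rot [ 13.2 -37.7   0.3] shift [-0.055  -0.0209 -0.0198]
10 rot [  9.9 -28.3   0.2] shift [-0.045  -0.0174 -0.0111]
20 rot [  6.6 -18.9   0.1] shift [-0.0321 -0.0129 -0.0046]
30 rot [ 3.3 -9.4  0.1] shift [-0.0167 -0.0075 -0.0006]
40 rot [-0.  0. -0.] shift [ 0.0007 -0.0014  0.0003]
50 rot [-3.3  9.5 -0.1] shift [0.0197 0.0052 0.0053]
60 rot [-6.6 18.9 -0.1] shift [0.0396 0.0122 0.0067]
```

Request:
apply_moves(
  increments=[
    [-1.7,4.8,0,0.01,0.0025,0.003,8],
    [-3.3,9.5,0,0.0195,0.005,0.0055,8],
    [-5,14.2,0,0.0295,0.0085,0.006,8],
    [-6.6,18.9,0,0.0395,0.012,0.007,8],
    [-6.6,18.9,0,0.0395,0.012,0.007,8],
    [-6.6,18.9,0,0.0395,0.012,0.02,8],
    [-6.6,18.9,0,0.0395,0.012,0.007,8],
    [-6.6,18.9,0,0.0395,0.012,0.007,8],
  ],
)

```text
time: 20.42
ee_pos: [0.4523, 0.2827, 0.1926]
tcp_rot: [0.952, 0.162, -0.255, 0.046]
contact_force: [-0.4, 0.0, -2.0]
finger_gap: 0.165
gripper_force: 60.0
```

Request:
apply_moves(
  increments=[
    [0,0,0,0,0,0.04,8],
    [0,0,0,0,0,0.08,8],
    [2,-6,0,-0.01,-0.03,0.1,8],
    [4.5,-13,0,-0.03,-0.08,0.1,8],
    [7,-20,0,-0.05,-0.13,0.1,8],
    [9,-27,0,-0.06,-0.18,0.1,8],
    [9,-27,0,-0.06,-0.23,0.1,8],
    [9,-27,0,-0.06,-0.23,0.1,8],
  ],
)

```text
time: 21.42
ee_pos: [0.3914, 0.0504, 0.2931]
tcp_rot: [0.986, 0.163, -0.012, 0.009]
contact_force: [-0.4, 0.7, -2.2]
finger_gap: 0.167
gripper_force: 60.0
```

```bash
python3 dump.py
python3 - <<'E'
from h import *
a=snap('scene','s9');b=snap('top','t9')
for f in(a,b):
    k=cv2.inRange(cv2.cvtColor(f['image'],cv2.COLOR_BGR2HSV),(45,120,50),(80,255,255))
    n,l,st,c=cv2.connectedComponentsWithStats(cv2.erode(k,np.ones((2,2))));print([(c[i].round(1).tolist(),int(st[i,4]),onz(f,c[i],.012).round(3).tolist()) for i in range(1,n)])
E
```

```text
ee [0.3914 0.0504 0.2931] j [ 0.   -0.24  1.51 -0.02  1.9   1.24] yaw 18.8 tooltilt -1.6 y [-0.322  0.947 -0.014] F [-0.4  0.7 -2.2]
[]
[([124.0, 171.5], 2, [0.512, 0.348, 0.012])]
```

Run:
```python
from h import *
a=load('s9');b=load('t9');a0=load('s0');b0=load('t0')
for f,f0 in((a,a0),(b,b0)):
    im=f['image'].astype(int);g=im[...,1]-im[...,[0,2]].max(2);m=(g>18).astype(np.uint8)
    n,l,st,c=cv2.connectedComponentsWithStats(m);print([(c[i].round(1).tolist(),int(st[i,4]),im[l==i].mean(0).round().tolist(),onz(f,c[i],.012).round(3).tolist()) for i in range(1,n) if st[i,4]>2])
    d=np.abs(im-f0['image'].astype(int)).max(2)
print(b['image'][165:200:3,114:165:4].tolist()[0:0]); 
x=b['image'].astype(int);y=a['image'].astype(int)
print('top G-R');print((x[...,1]-x[...,2])[158:208:3,112:166:3])
print('scene G-R');print((y[...,1]-y[...,2])[210:275:4,362:432:4])
```

```text
[([398.4, 253.2], 34, [118.0, 162.0, 115.0], [0.495, 0.313, 0.012])]
[([123.1, 170.4], 27, [98.0, 141.0, 86.0], [0.516, 0.351, 0.012])]
[]
top G-R
[[-3 -1 -1  0 -1  2 23 27 28 21 14 24 25 23 24 24 24 26]
 [-2 -1 -1  0 -2 10 31 31 28 14 25 28 30 31 31 32 31 32]
 [-2 -1 -1 -1 -2 24 33 32 29 13 31 33 32 33 34 34 33 33]
 [-2 -3 -5 -4 14 32 35 33 27 17 33 36 35 35 35 34 37 35]
 [-1 -5 -7 40 76 34 36 35 24 24 36 35 36 37 36 36 37 37]
 [-1 -1 -8 12 51 36 36 36 19 27 35 36 38 36 38 37 38 38]
 [-1 -2 -8 -4 18 36 35 36 17 31 38 37 37 40 39 38 39 37]
 [-2 -2 -4 -6 17 37 34 35 17 32 37 37 38 36 37 36 40 39]
 [-1 -2 -6 -6 20 36 36 36 18 32 37 37 36 37 37 37 38 39]
 [-4 -2 -2 -7 19 35 35 34 18 33 36 37 37 37 39 36 38 39]
 [-1 -1 -4 -9 18 36 35 34 19 30 37 35 35 35 37 34 36 35]
 [-1 -2 -1 -6 11 34 33 34 19 24 33 34 33 33 35 34 34 36]
 [-1 -1 -1 -8  6 32 35 33 22 21 33 30 32 32 34 32 32 34]
 [-2 -1 -3 -5  1 33 33 35 22 18 30 31 30 28 31 30 31 30]
 [-1 -2 -2 -6 -2 33 35 35 26 13 27 27 28 28 27 29 27 27]
 [-2 -1 -1 -3  0 28 34 34 28 11 20 25 23 25 23 24 25 24]
 [-3 -3 -4 -3  0 30 36 34 30 12 15 18 20 
[... 602 characters left out ...]
-10  -6  -5  -5  -2  -3]
 [  0  -7  -8  -6  -7  -8  -7  -7  -8  -7  -8  -8  -9  -7  -4  -5  -2  -2]
 [ -1  -7  -6  -8  -7  -7  -8  -8  -8  -8  -8  -7  -8  -8  -7  -8   0  -2]
 [  0  -4  -5  -8  -7  -7  -7  -7  -6   6  -6  -8  -8  -8  -6  -9  -1  -3]
 [ -1  -5  -7   2   0  -9  -7   2  16  68  30  -8  -6  -9  -7  -5  -4  -1]
 [ -2  -3  -9 -11 -12  -8  -9  -9 -10 -11 -10  -6  -8 -10 -11  -3  -5  -2]
 [ -2  -4  -9 -12 -10 -11 -11 -12 -11 -11 -11 -12 -10 -12 -10 -12  -4  -1]
 [ -2  -2 -10  -9  -9 -12 -10 -11  -9 -10 -11 -11 -11 -11  -8  -8  -1  -1]
 [ -2  -3  -1  -1  -3  -3  -3  -2  -7  -6  -8  -7 -13 -10  -8  -3  -1  -1]
 [ -3  -4   0  -3  -1  -2  -1   0  -3  -1  -3  -1  -3  -1  -2  -2  -2  -1]]
```

```bash
cat > tgt.py <<'E'
from h import *
from scipy.spatial.transform import Rotation as Ro
s=get_state();r=Ro.from_quat([.9543,-.1484,.2563,.0394])*Ro.from_quat(s['tcp_rot']).inv()
print('rot',np.degrees(r.as_rotvec()).round(2),'shift to grasp pose',(np.array([.4055,-.2755,.0551])-s['ee_pos']).round(4),s['contact_force'].round(1),s['finger_gap'].round(3))
E
python3 tgt.py
```

```text
Traceback (most recent call last):
  File "tgt.py", line 4, in <module>
    print('rot',np.degrees(r.as_rotvec()).round(2),'shift to grasp pose',(np.array([.4055,-.2755,.0551])-s['ee_pos']).round(4),s['contact_force'].round(1),s['finger_gap'].round(3))
                                                                                                                                                           ^^^^^^^^^^^^^^^^^^^^^
AttributeError: 'float' object has no attribute 'round'
```

```bash
sed -i "s/s\['finger_gap'\].round(3)/s['finger_gap']/" tgt.py; python3 tgt.py
```

```text
rot [  1.13 -32.19 -35.62] shift to grasp pose [ 0.0132 -0.3284 -0.2376] [-0.1 -0.9 -3. ] 0.16584214479774628
```

Request:
apply_moves(
  increments=[
    [0.2,-5.4,-6,0.002,-0.05,-0.01,8],
    [0.4,-10.8,-12,0.004,-0.1,-0.02,8],
    [0.6,-16,-18,0.006,-0.15,-0.04,8],
    [0.8,-21.5,-24,0.008,-0.2,-0.06,8],
    [0.95,-27,-30,0.01,-0.25,-0.08,8],
    [1.1,-32.2,-35.6,0.012,-0.3,-0.1,8],
    [1.1,-32.2,-35.6,0.013,-0.328,-0.12,8],
    [1.1,-32.2,-35.6,0.013,-0.328,-0.12,8],
  ],
)

```text
time: 22.52
ee_pos: [0.4051, -0.2741, 0.1689]
tcp_rot: [0.955, -0.149, 0.253, 0.037]
contact_force: [-0.6, 0.8, -2.1]
finger_gap: 0.168
gripper_force: 60.0
```

```bash
python3 tgt.py
python3 - <<'E'
from h import *
a=snap('scene','s10');b=snap('top','t10')
for f in(a,b):
    im=f['image'].astype(int);g=im[...,1]-im[...,[0,2]].max(2);m=(g>25).astype(np.uint8)
    n,l,st,c=cv2.connectedComponentsWithStats(m);print([(c[i].round(1).tolist(),st[i].tolist(),onz(f,c[i],.012).round(3).tolist()) for i in range(1,n) if st[i,4]>2])
m=(b['image'].min(2)>150).astype(np.uint8);m[:150]=0;m[215:]=0;m[:,:105]=0;m[:,172:]=0
m0=(load('t0')['image'].min(2)>150).astype(np.uint8);m0[:150]=0;m0[215:]=0;m0[:,:105]=0;m0[:,172:]=0
for k in(m0,m):
    ys,xs=np.nonzero(k);print('tub bright',xs.min(),xs.max(),ys.min(),ys.max(),len(xs))
sc=b['image'].astype(int);g=(sc[...,1]-sc[...,[0,2]].max(2))[160:206:2,112:166:2]
print('\n'.join(''.join('#' if v>40 else '+' if v>20 else '.' for v in r) for r in g))
E
```

```text
rot [-0.28 -0.33 -0.03] shift to grasp pose [ 0.0004 -0.0014 -0.1138] [-0.6  0.8 -2.1] 0.16847767846221437
[([398.3, 253.3], [395, 251, 8, 5, 30], [0.496, 0.313, 0.012])]
[([152.4, 168.0], [150, 165, 5, 7, 27], [0.522, 0.263, 0.012]), ([138.0, 172.0], [132, 166, 13, 13, 86], [0.51, 0.306, 0.012]), ([124.0, 170.9], [121, 168, 7, 7, 34], [0.514, 0.348, 0.012])]
tub bright 113 160 156 205 1498
tub bright 105 171 150 214 2404
...........................
...........................
...........................
..............++...+#+.....
......+......###+..+##.....
.....###.....###+...##.....
.....###...+####...........
......++..+###.............
..........+###.............
...........++..............
...........................
...........................
...........................
...........................
...........................
...........................
...........................
...........................
...........................
...........................
...........................
...........................
...........................
```

All four pieces are in the tub, by blobs at top (124,171), (138,172, two) and (152,168); none are elsewhere. I lower the scoop onto its mat.

Request:
apply_moves(
  increments=[
    [-0.1,-0.1,0,0,-0.0005,-0.04,8],
    [-0.2,-0.2,0,0,-0.001,-0.08,8],
    [-0.3,-0.3,0,0,-0.0015,-0.1,8],
    [-0.3,-0.3,0,0,-0.0015,-0.108,8],
    [-0.3,-0.3,0,0,-0.0015,-0.11,8],
    [-0.3,-0.3,0,0,-0.0015,-0.11,8],
  ],
)

```text
time: 23.38
ee_pos: [0.407, -0.2771, 0.0644]
tcp_rot: [0.953, -0.147, 0.26, 0.043]
contact_force: [0.5, -0.7, -2.7]
finger_gap: 0.163
gripper_force: 60.0
```

Request:
apply_moves(
  increments=[
    [0,0,0,0,0,-0.001,8],
    [0,0,0,0,0,-0.002,8],
    [0,0,0,0,0,-0.002,8],
  ],
)

```text
time: 23.75
ee_pos: [0.4061, -0.2767, 0.0608]
tcp_rot: [0.954, -0.147, 0.259, 0.042]
contact_force: [0.2, -0.3, -2.2]
finger_gap: 0.168
gripper_force: 60.0
```

```bash
python3 tgt.py
```

```text
rot [ 0.41  0.28 -0.03] shift to grasp pose [-0.0006  0.0012 -0.0057] [ 0.2 -0.3 -2.2] 0.16770609581801293
```

Request:
apply_moves(
  increments=[
    [0.2,0.15,0,0,0,-0.0015,8],
    [0.4,0.3,0,0,0.0005,-0.003,8],
    [0.4,0.3,0,0,0.001,-0.0035,8],
    [0.4,0.3,0,0,0.001,-0.0035,8],
  ],
)

```text
time: 24.25
ee_pos: [0.4061, -0.2755, 0.0571]
tcp_rot: [0.954, -0.148, 0.256, 0.039]
contact_force: [0.9, 0.3, -2.7]
finger_gap: 0.171
gripper_force: 60.0
```

Request:
apply_moves(
  increments=[
    [0,0,0,0,0,-0.001,8],
    [0,0,0,0,0,-0.002,8],
    [0,0,0,0,0,-0.002,8],
  ],
)

```text
time: 24.62
ee_pos: [0.4061, -0.2756, 0.0552]
tcp_rot: [0.954, -0.148, 0.256, 0.039]
contact_force: [0.8, -0.7, -2.3]
finger_gap: 0.167
gripper_force: 60.0
```

```bash
python3 tgt.py; python3 -c "
from h import *
print(get_state()['ft_torque'].round(2))"
```

```text
rot [ 0.01 -0.03 -0.04] shift to grasp pose [-0.0006  0.0001 -0.0001] [ 0.8 -0.7 -2.3] 0.16736992662287195
[0.15 0.77 0.01]
```

Request:
apply_moves(
  increments=[
    [0,0,0,0,0,-0.0005,8],
    [0,0,0,0,0,-0.001,8],
    [0,0,0,0,0,-0.001,8],
  ],
)

```text
time: 25.0
ee_pos: [0.4064, -0.2758, 0.0551]
tcp_rot: [0.954, -0.148, 0.257, 0.04]
contact_force: [-3.8, 2.9, 4.2]
finger_gap: 0.167
gripper_force: 60.0
```

Request:
apply_moves(
  increments=[
    [0,0,0,0,0,-0.0005,8],
    [0,0,0,0,0,-0.001,8],
    [0,0,0,0,0,-0.001,8],
  ],
)

```text
time: 25.38
ee_pos: [0.4067, -0.276, 0.055]
tcp_rot: [0.954, -0.148, 0.257, 0.04]
contact_force: [-7.4, 6.1, 10.0]
finger_gap: 0.168
gripper_force: 60.0
```

Request:
apply_moves(
  increments=[
    [0,0,0,0,0,-0.0005,8],
    [0,0,0,0,0,-0.001,8],
    [0,0,0,0,0,-0.001,8],
  ],
)

```text
time: 25.75
ee_pos: [0.407, -0.2763, 0.055]
tcp_rot: [0.954, -0.147, 0.257, 0.04]
contact_force: [-9.8, 5.9, 14.6]
finger_gap: 0.166
gripper_force: 60.0
```

Request:
apply_moves(
  increments=[
    [0,0,0,0,0,0.0015,8],
    [0,0,0,0,0,0.0025,8],
    [0,0,0,0,0,0.0025,25],
    [0,0,0,0,0,0.0025,45],
    [0,0,0,0,0,0.0025,45],
    [0,0,0,-0.015,0.0045,0.03,45],
    [0,0,0,-0.03,0.009,0.058,45],
    [0,0,0,-0.05,0.014,0.1,45],
  ],
)

```text
time: 26.75
ee_pos: [0.3552, -0.2605, 0.1516]
tcp_rot: [0.955, -0.148, 0.255, 0.038]
contact_force: [-0.0, -0.6, 0.5]
finger_gap: 0.447
gripper_force: 0.0
```

Request:
apply_moves(
  increments=[
    [0,0,0,-0.02,0.02,0.05,45],
    [0,0,0,-0.03,0.06,0.1,45],
    [0,0,0,-0.03,0.1,0.12,45],
    [0,0,0,-0.03,0.14,0.12,45],
    [0,0,0,-0.03,0.14,0.12,45],
    [0,0,0,-0.03,0.14,0.12,45],
  ],
)

```text
time: 27.5
ee_pos: [0.345, -0.1299, 0.2758]
tcp_rot: [0.957, -0.148, 0.247, 0.037]
contact_force: [-0.6, 0.3, 0.8]
finger_gap: 0.446
gripper_force: 0.0
```

Run:
```python
from h import *
a=snap('scene','s11');b=snap('top','t11')
print(get_state()['ee_pos'],get_state()['joint_positions'].round(2))
for f,z,w in((a,load('s0'),(140,440,200,310)),(b,load('t0'),(105,380,95,225))):
    im=f['image'].astype(int);g=im[...,1]-im[...,[0,2]].max(2);m=(g>25).astype(np.uint8)
    n,l,st,c=cv2.connectedComponentsWithStats(m);print('green',[(c[i].round(1).tolist(),int(st[i,4])) for i in range(1,n) if st[i,4]>2])
    h=cv2.cvtColor(f['image'],cv2.COLOR_BGR2HSV);h0=cv2.cvtColor(z['image'],cv2.COLOR_BGR2HSV)
    for nm,lo,hi in(('orange',(5,130,90),(16,255,255)),('yellow',(20,120,90),(33,255,255)),('red',(170,120,90),(179,255,255)),('white',(0,0,170),(179,45,255))):
        for q in(h0,h):
            k=cv2.inRange(q,lo,hi);n,l,st,c=cv2.connectedComponentsWithStats(k);print(nm,[(c[i].round(1).tolist(),int(st[i,4])) for i in range(1,n) if st[i,4]>5 and w[0]<c[i][0]<w[1] and (w[2]-60)<c[i][1]<w[3]])
s,e=max([(0,0)]),0
ys=[c for c in []]
h=cv2.cvtColor(b['image'],cv2.COLOR_BGR2HSV)
```

```text
[ 0.34450379 -0.13101833  0.27561843] [-0.7  -0.76  1.92  0.19  1.5   1.21]
green [([398.3, 253.3], 30)]
orange [([184.9, 169.3], 201)]
orange [([185.1, 169.1], 203)]
yellow [([246.7, 213.5], 37)]
yellow [([294.3, 209.4], 34)]
red [([275.2, 260.1], 87), ([285.1, 263.1], 77)]
red [([275.1, 260.4], 94), ([284.9, 263.5], 84)]
white [([222.8, 201.0], 167), ([392.4, 241.6], 1307), ([219.6, 255.5], 88)]
white [([223.0, 201.1], 173), ([392.9, 240.7], 1395), ([219.9, 255.4], 101)]
green [([152.4, 168.0], 27), ([138.1, 171.9], 84), ([124.0, 170.9], 34)]
orange [([109.2, 77.7], 769), ([336.9, 206.3], 131)]
orange [([109.1, 77.7], 779), ([336.8, 206.8], 128)]
yellow [([259.1, 164.6], 11)]
yellow [([221.0, 181.0], 9)]
red [([220.0, 141.7], 73), ([228.1, 142.8], 72)]
red [([220.1, 141.6], 74), ([228.1, 142.6], 73)]
white [([225.8, 120.4], 41), ([270.8, 134.0], 75), ([280.8, 151.8], 12), ([139.2, 182.7], 1371), ([339.5, 182.3], 585), ([286.2, 179.9], 179)]
white [([225.8, 121.2], 59), ([270.8, 133.9], 75), ([280.8, 151.8], 12), ([138.5, 183.3], 1338), ([340.3, 182.7], 611), ([286.0, 179.9], 199), ([218.0, 178.9], 8)]
```

```bash
python3 -c "
from h import *
print(tri(load('t11'),(221,181),load('s11'),(294.3,209.4)))
print(hand_in())"
```

```text
(array([0.47359758, 0.05115778, 0.0666338 ]), np.float64(0.0008800060668166743))
the job is handed in; nothing more can be done
None
```

The job is handed in at about 28 s of the 72 s: gate open to about 2 rad, all four pieces in the tub, scoop back flat on its mat, and the tub and other items unmoved in the final images.

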